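# Small carving mallet into its fitted tray

### The job

Put the small wooden mallet back into the T-shaped recess of the wooden tool tray, turned so that it matches the cutout and lying fully home on the bottom. Do not drop it in from high up, and leave the large mallet where it is.

Things in the scene. Friction and masses are not known exactly. Their poses are not given: they have to be found in the camera images.
- mallet_grip (a point): Small mallet, pale wood, lying flat; the smaller of two T-shaped mallets. Head 38 (x) x 84 (y) x 34 mm tall; handle 100 (x) x 22 (y) x 30 mm tall, flush with the head underneath; 140 g. Point: where to grip, on the handle's centreline, 17 mm up. x points to the head: head x +26 to +64 mm, handle -74 to +26. Held by the upper half of the handle, the fingers stay above the tray's rim.
- recess (a point): T-shaped recess in a fixed wooden tray (190 x 170 mm, 22 tall); a chisel lies in a slot beside it, 4 mm proud. Point: on the recess floor (6 mm above the table, 16 below the rim), straight below the mallet's grip point when centred. x points to the wide end, for the head. Head pocket x +18 to +72 mm, 100 wide; handle pocket x -82 to +18, 50 wide; both centred on y = 0; 8 mm or more of play.
- big_mallet_mid (a point): Large mallet of the same pale wood, to be left alone; does not fit the recess. Head 50 (x) x 110 (y) x 46 mm tall, handle 150 x 26 mm. Point: mid-length, mid-height (23 mm up); x points to the head: head x +50 to +100 mm, handle -100 to +50.
Mind the look-alikes: they are no part of the job. What is shaped like the part that bears mallet_grip but blue is not meant.

How it is judged:
By the outcome, as a careful person would: the job done as asked, in the order asked, and still so for the second after the job is handed in, with the robot touching nothing.
It also fails if it takes over 40 s, if anything falls off the work surface, if the arm or the gripper's body presses on something with over 40 N, if the wrist force passes 120 N, or if a joint passes its speed limit or range.

### The arm

A 6-joint arm with a two-finger parallel gripper is mounted at the origin on the work surface. World frame = base frame: x ahead of the robot, y to its left, z up, the work surface at z = 0. Lengths are in m, angles in rad, forces in N, time in s.
With the tool pointing down it reaches from about 0.25 to 0.775 m from the base axis. Payload 4 kg.
Tool frame: the origin (TCP) lies at the centre of the arm's flange, where the gripper is bolted on; the fingertips stand 199 mm ahead of it and the grasp point (between the pads) lies 180 mm ahead of it; z points along the fingers, y is the line along which they close (so a half turn about z gives the same grasp; the last joint's range is limited). The gripper opens to 94 mm and grips with 3 to 60 N. Pads are 16 mm wide; open, the fingers measure 119 mm over their backs; the gripper's body (75 mm by 177 mm) begins 78 mm behind the grasp point.
Start: joints at [-1.378, 0.087, 1.371, -0, 1.684, -0.103], TCP at [0.16, -0.526, 0.405] pointing down, gripper open.
Joint ranges: [-3.1, 3.1], [-0.76, 2.03], [0.27, 2.55], [-1.08, 4.22], [0.17, 2.65], [-2.57, 2.57]. Speed limits (rad/s): [2.79, 2.79, 3.14, 3.14, 3.14, 3.14].

### API

Orientations are given as [roll, pitch, yaw] about the fixed x, y, z axes, in that order (R = Rz(yaw) Ry(pitch) Rx(roll)).
In Python, from bench import robot, eyes, models gives the robot as it stands.
- The arm moves only by the tool step_arm, never from a script. Its argument "commands" is a list that holds one entry, the list of rows, each a list of 7 numbers: the shift along the tool's x, y, z in mm, then the turn, a rotation vector about the tool's x, y, z in rad, then the finger opening in mm, from 0 to 94. In form: [[[tx, ty, tz, wx, wy, wz, gripper], ...]]. A call has 1 to 20 rows; each row shifts and turns the commanded pose from where the row before left it, along the tool's axes as they then stand; what a row does not reach is not made up. A row lasts 1/8 s, in which the tool goes at most 62.5 mm and 10.7 degrees, less where a joint would pass 70% of its speed; a pose out of reach is approached as far as the arm can. A call is refused whole if a number of a shift passes 62.5 or a number of a turn 0.188, either way. A call with a gripper value outside its range is refused whole. The fingers move at their own pace and stop on an object; the grip force is fixed at half the most. Time passes only in rows, so rows that do not move let the fingers close. It gives the time, the measured TCP pose, the force, the opening and the grip force at its end, in the units of the state.
- robot.get_obs(): the state, without advancing time (a new reading comes with each control period).
- eyes.snapshot(name): name is "scene" or "side" or "wrist"; returns a dict with "color" (420x560x3 uint8, red, green, blue), "camera_matrix" (3x3 intrinsics, pixels), "D" ([k1, k2, p1, p2, k3] as OpenCV has them; the pictures are not rectified), "eye" and "rotation" of the camera in the world; the wrist camera has in their place "tool_from_camera" (4x4, takes a point from camera to tool coordinates, whose origin is the TCP and whose axes are the flange's). Camera axes: x right, y up, looking along -z (the intrinsics and any distortion apply to the point x, -y, -z); pixel columns grow to the right and rows downward; lengths in m; the calibration is good to about 2 mm. A picture is of the moment at which its call begins: read the wrist's pose just before it. There is no depth.
- robot.close_job(): hands the job in; it is judged then, once.
Trained networks look in a picture, given as the dict that the camera call returned (one of the last four; its "shot" number tells which), for a name from the list of things; names that differ only in an ending like _2 or _b are one class to them, and where a whole thing is asked for, a point or a joint stands for the part that bears it (a point fixed in the world has none). Each returns a list of dicts, best first, with "confidence" (0 to 1); they miss things now and then, are a little off and sometimes report something else, mostly with a low value. They report only what shows in the picture. A call takes as long as a camera call. They do not tell look-alikes from the thing itself.
- models.masks_of(picture, query): "mask" (420x560 bool, what is visible of it) and "xy" ([column, row] in pixels, amid what is visible of it).
- models.tip_of(picture, query): "xy" ([column, row] in pixels: a listed point, or the origin of a listed thing).
The state is a dict: "time": time; "joint_positions": joint angles; "qvel": joint speeds; "joint_torque": joint torques, N m; "tool_pos": TCP position; "ee_rot": TCP orientation; "wrist_force": force on the tool from outside, world axes, zero at the start; "wrist_torque": the same for the moment, N m; "width": finger opening in m; "finger_force": force on a finger pad.
Only numpy, scipy, OpenCV 4.12 (cv2) and the standard library are available. Lean on these libraries where they do the work, as an engineer would, in place of code of your own. Each camera call takes 0.05 s, during which the arm holds its last target. There are 200 camera calls.

## Working session

There is one attempt and no reset: what is moved stays moved. The work goes in short steps, Python scripts to look and compute and a tool call to move; the robot and the scene stay as the last step left them, time stands still between calls to the robot, and variables do not carry over. Pictures are saved under pics/ and viewed, at most 10 in all, crops included, and the job is handed in when it is done.

Besides the shell and the picture viewer there is one more tool, called by a JSON object that holds its "fn" and its "kwargs", one argument or row to a line. step_arm: Moves the arm, as the interface text tells. Its arguments: {"type":"object","properties":{"commands":{"type":"array"}},"required":["commands"]}

```bash
mkdir -p pics; cat > h.py <<'E'
import numpy as np, cv2
from scipy.spatial.transform import Rotation as Ro
from bench import robot, eyes, models
def cam(p, obs=None):
    if "eye" in p: return np.array(p["eye"]), np.array(p["rotation"])
    T=np.array(p["tool_from_camera"]); R=Ro.from_euler('xyz',obs["ee_rot"]).as_matrix()
    return np.array(obs["tool_pos"])+R@T[:3,3], R@T[:3,:3]
def to_plane(p,xy,z,obs=None):
    e,R=cam(p,obs)
    u=cv2.undistortPoints(np.array(xy,float).reshape(-1,1,2),np.array(p["camera_matrix"]),np.array(p["D"])).reshape(-1,2)
    d=np.c_[u[:,0],-u[:,1],-np.ones(len(u))]@R.T
    return e+d*((z-e[2])/d[:,2])[:,None]
def project(p,P,obs=None):
    e,R=cam(p,obs); c=(np.array(P,float).reshape(-1,3)-e)@R; c=c*[1,-1,-1]
    return cv2.projectPoints(c,np.zeros(3),np.zeros(3),np.array(p["camera_matrix"]),np.array(p["D"]))[0].reshape(-1,2)
def save(n,img): cv2.imwrite(f"pics/{n}.png",np.ascontiguousarray(img[...,::-1]))
E
python3 - <<'E'
from h import *
ims=[]
for c in ("scene","side"):
    p=eyes.snapshot(c); ims.append(p["color"])
    print(c,cam(p)[0].round(3))
    for q,z in (("mallet_grip",.017),("recess",.006),("big_mallet_mid",.023)):
        for r in models.tip_of(p,q): print(q,"tip",round(r["confidence"],2),np.round(r["xy"]),to_plane(p,r["xy"],z)[0].round(3))
        for r in models.masks_of(p,q): print(q,"mask",round(r["confidence"],2),np.round(r["xy"]),r["mask"].sum(),to_plane(p,r["xy"],z)[0].round(3),p["color"][r["mask"]].mean(0).round())
    save(c,p["color"])
E
```

```text
scene [ 1.246 -0.107  0.788]Traceback (most recent call last):
  File "<stdin>", line 7, in <module>
  File "h.py", line 12, in to_plane
    return e+d*((z-e[2])/d[:,2])[:,None]
                         ~^^^^^
IndexError: too many indices for array: array is 1-dimensional, but 2 were indexed
```

```bash
sed -i 's|np.array(p\["rotation"\])$|Ro.from_euler("xyz",p["rotation"]).as_matrix()|' h.py
python3 - <<'E'
from h import *
for c in ("scene","side"):
    p=eyes.snapshot(c); print(c,cam(p)[0].round(3),p["rotation"],"look",-cam(p)[1][:,2].round(2),"right",cam(p)[1][:,0].round(2)); save(c,p["color"])
    for q,z in (("mallet_grip",.017),("recess",.006),("big_mallet_mid",.023)):
        for r in models.tip_of(p,q): print(q,"tip",round(r["confidence"],2),np.round(r["xy"]),to_plane(p,r["xy"],z)[0].round(3))
        for r in models.masks_of(p,q): print(q,"mask",round(r["confidence"],2),np.round(r["xy"]),r["mask"].sum(),to_plane(p,r["xy"],z)[0].round(3),p["color"][r["mask"]].mean(0).round())
E
```

```text
scene [ 1.246 -0.107  0.788] [ 0.78965774 -0.01747541  1.53481241] look [-0.71  0.04 -0.7 ] right [0.04 1.   0.02]
mallet_grip tip 0.81 [156. 184.] [ 0.355 -0.379  0.017]
mallet_grip tip 0.35 [271. 212.] [ 0.458 -0.091  0.017]
mallet_grip mask 0.68 [156. 189.] 883 [ 0.371 -0.375  0.017] [ 42.  69. 126.]
mallet_grip mask 0.61 [156. 239.] 1378 [ 0.54  -0.349  0.017] [135. 114.  88.]
recess tip 0.94 [399. 254.] [0.585 0.19  0.006]
recess mask 0.93 [410. 247.] 5417 [0.567 0.22  0.006] [107.  88.  74.]
big_mallet_mid tip 0.8 [271. 212.] [ 0.466 -0.091  0.023]
big_mallet_mid mask 0.85 [259. 218.] 2240 [ 0.486 -0.119  0.023] [139. 115.  87.]
side [0.292 0.801 0.683] [ 0.95187144  0.00384215 -2.91191189] look [ 0.19 -0.79 -0.58] right [-0.97 -0.23 -0.  ]
mallet_grip tip 0.85 [284. 151.] [ 0.537 -0.365  0.017]
mallet_grip tip 0.75 [352. 156.] [ 0.341 -0.379  0.017]
mallet_grip mask 0.83 [277. 153.] 700 [ 0.555 -0.349  0.017] [134. 106.  69.]
mallet_grip mask 0.7 [343. 157.] 710 [ 0.366 -0.367  0.017] [ 30.  66. 126.]
recess tip 0.57 [200. 289.] [0.588 0.199 0.006]
recess mask 0.91 [202. 297.] 7250 [0.576 0.217 0.006] [117.  90.  61.]
big_mallet_mid tip 0.57 [281. 208.] [ 0.483 -0.081  0.023]
big_mallet_mid mask 0.89 [281. 201.] 1805 [ 0.489 -0.108  0.023] [139. 112.  75.]
```

View pics/scene.png

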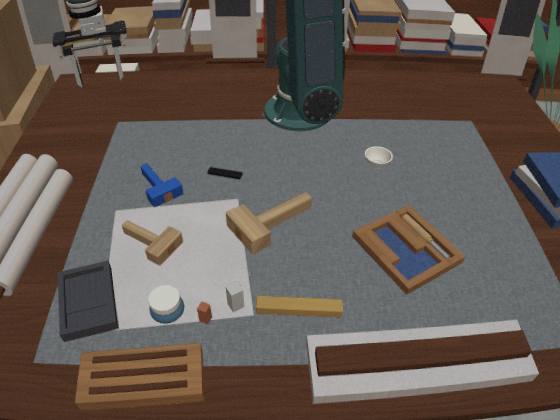

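View pics/side.png

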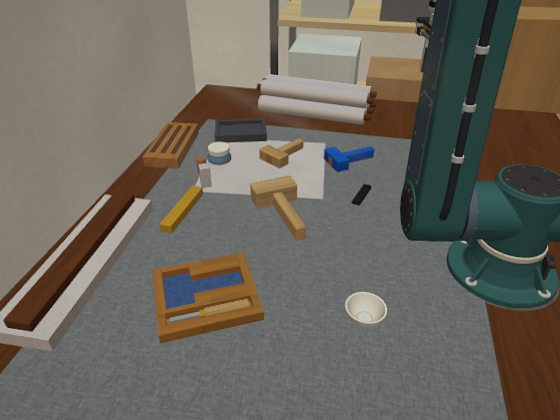

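Candidates in the scene picture: blue mallet (160,186) with the wrong colour, small pale mallet on the paper (152,240), and large pale mallet (268,220). The small pale one fits. I'll confirm it in a crop and get the tool axes.

```bash
python3 - <<'E'
from h import *
o=robot.get_obs(); R=Ro.from_euler('xyz',o["ee_rot"]).as_matrix(); print(o["tool_pos"],o["ee_rot"],R.round(3))
t=np.array([.53,-.365,.40]); print("tool shift",((t-o["tool_pos"])@R*1000).round())
p=eyes.snapshot("scene"); print(to_plane(p,[[127,227],[165,246],[416,224],[395,245]],.03).round(3))
save("crop",cv2.resize(p["color"][150:300,90:330],None,fx=3,fy=3,interpolation=3))
p=eyes.snapshot("wrist"); print(p["tool_from_camera"])
E
```

```text
[ 0.16030854 -0.52611367  0.40475424] [3.14139761e+00 9.21159685e-06 2.95785272e-01] [[ 0.957  0.291  0.   ]
 [ 0.291 -0.957 -0.   ]
 [-0.     0.    -1.   ]]
tool shift [401. -46.   5.]
[[ 0.515 -0.417  0.03 ]
 [ 0.573 -0.322  0.03 ]
 [ 0.518  0.239  0.03 ]
 [ 0.58   0.177  0.03 ]]
[[ 3.55042756e-04  9.70219656e-01  2.42226531e-01  6.92384950e-02]
 [ 9.99999920e-01 -2.99395352e-04 -2.66541704e-04  6.23114517e-04]
 [-1.86082503e-04  2.42226606e-01 -9.70219685e-01  1.97216316e-02]
 [ 0.00000000e+00  0.00000000e+00  0.00000000e+00  1.00000000e+00]]
```

View pics/crop.png

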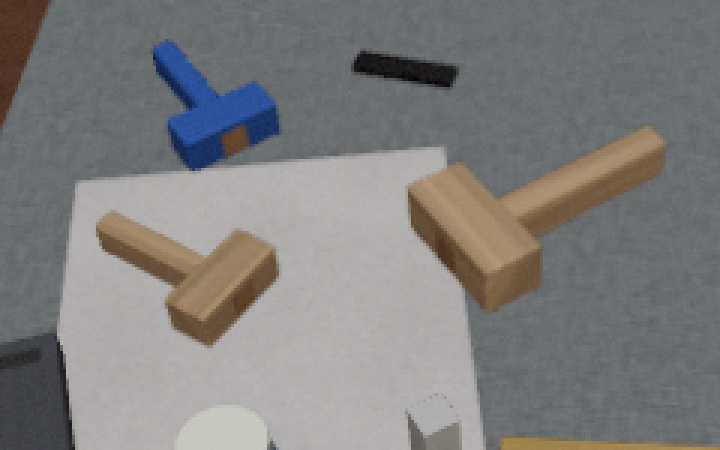

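The crop shows the small pale mallet at crop (190,285), on the paper. It is clearly smaller than the large one at (480,235), and the blue look-alike sits at (225,120). Next I move above it and turn to about 58°.

{"fn": "step_arm", "kwargs": {
  "commands": [
    [[50, -6, 0, 0, 0, 0, 94], [50, -6, 0, 0, 0, 0, 94], [50, -6, 0, 0, 0, 0, 94], [50, -6, 0, 0, 0, 0, 94], [50, -6, 0, 0, 0, 0, 94], [50, -6, 0, 0, 0, 0, 94], [50, -5, 0, 0, 0, 0, 94], [50, -5, 0, 0, 0, 0, 94], [0, 0, 0, 0, 0, -0.18, 94], [0, 0, 0, 0, 0, -0.18, 94], [0, 0, 0, 0, 0, -0.18, 94], [0, 0, 0, 0, 0, -0.18, 94], [0, 0, 0, 0, 0, 0, 94]]
  ]
}}

```text
time: 2.52
tool_pos: [0.5296, -0.3655, 0.4046]
ee_rot: [-3.141, 0.0, 1.014]
wrist_force: [-0.1, -0.0, -0.6]
width: 0.0938
finger_force: 0.0
```

```bash
python3 - <<'E'
from h import *
o=robot.get_obs(); print(o["time"],o["tool_pos"],o["ee_rot"],o["joint_positions"].round(2) if hasattr(o["joint_positions"],"round") else o["joint_positions"])
p=eyes.snapshot("wrist"); save("w1",p["color"])
for r in models.tip_of(p,"mallet_grip"): print(r["confidence"],r["xy"],to_plane(p,r["xy"],.017,o)[0].round(4))
for r in models.masks_of(p,"mallet_grip"):
    print(r["confidence"],r["xy"],r["mask"].sum())
    c=max(cv2.findContours(r["mask"].astype(np.uint8),0,2)[0],key=cv2.contourArea)
    print(cv2.approxPolyDP(c,4,True).reshape(-1,2).tolist())
E
```

```text
2.525 [ 0.52960181 -0.36551714  0.40457084] [-3.14148362e+00  2.60113601e-05  1.01368991e+00] [-0.69  0.3   1.12 -0.    1.72 -0.14]
0.89 [282.1, 191.1] [ 0.5317 -0.3669  0.017 ]
0.68 [284.5, 160.5] 4882
[[246, 130], [245, 164], [274, 170], [276, 253], [291, 255], [294, 170], [324, 165], [325, 132]]
0.66 [147.5, 239.1] 2041
[[118, 254], [147, 265], [168, 244], [188, 237], [137, 219], [127, 226]]
```

View pics/w1.png

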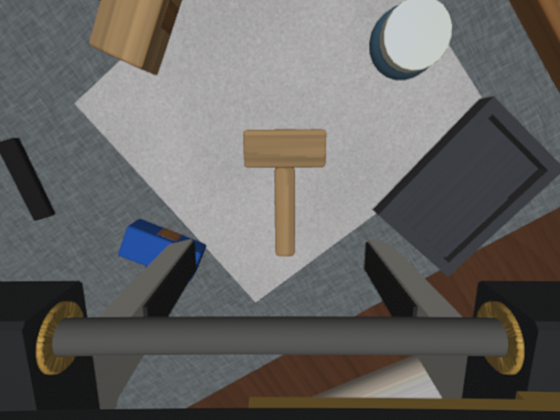

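The wrist view shows the mallet nearly in line with the tool: head at (285,148), handle down to (285,255), grip about (283,191). Blue mallet is at left (150,240).

```bash
python3 - <<'E'
from h import *
o=robot.get_obs(); p=eyes.snapshot("wrist"); R=Ro.from_euler('xyz',o["ee_rot"]).as_matrix()
f=lambda xy,z:((to_plane(p,xy,z,o)-o["tool_pos"])@R*1000).round(1)
print("head far/near corners",f([[244,130],[326,130],[245,166],[326,166]],.034))
print("handle end L/R, root L/R",f([[276,254],[294,254],[275,170],[295,170]],.030))
for r in models.tip_of(p,"mallet_grip"): print(f(r["xy"],.017))
E
```

```text
head far/near corners [[ 65.  -35.7 370.6]
 [ 65.   46.1 370.6]
 [ 29.2 -35.6 370.6]
 [ 29.3  47.4 370.6]]
handle end L/R, root L/R [[-68.2  -4.1 374.6]
 [-68.2  15.8 374.6]
 [ 24.7  -4.9 374.6]
 [ 24.7  15.9 374.6]]
[[  3.3   3.  387.6]]
```

{"fn": "step_arm", "kwargs": {
  "commands": [
    [[2, 5.5, 40, 0, 0, 0, 94], [0, 0, 40, 0, 0, 0, 94], [0, 0, 40, 0, 0, 0, 94], [0, 0, 40, 0, 0, 0, 94], [0, 0, 15, 0, 0, 0, 94], [0, 0, 11, 0, 0, 0, 94], [0, 0, 0, 0, 0, 0, 94], [0, 0, 0, 0, 0, 0, 20], [0, 0, 0, 0, 0, 0, 0], [0, 0, 0, 0, 0, 0, 0], [0, 0, 0, 0, 0, 0, 0], [0, 0, 0, 0, 0, 0, 0], [0, 0, 0, 0, 0, 0, 0]]
  ]
}}

```text
time: 4.4
tool_pos: [0.5353, -0.3667, 0.2186]
ee_rot: [-3.142, 0.0, 1.016]
wrist_force: [0.5, -0.6, -0.2]
width: 0.0374
finger_force: 0.0
```

{"fn": "step_arm", "kwargs": {
  "commands": [
    [[0, 0, 0, 0, 0, 0, 0], [0, 0, 0, 0, 0, 0, 0], [0, 0, 0, 0, 0, 0, 0], [0, 0, 0, 0, 0, 0, 0]]
  ]
}}

```text
time: 4.9
tool_pos: [0.5352, -0.3667, 0.2186]
ee_rot: [-3.141, 0.0, 1.016]
wrist_force: [-0.8, 0.0, -0.5]
width: 0.0213
finger_force: 30.0
```

Gripped at 21.3 mm. I'll lift it, and meanwhile measure the recess from the fixed cameras.

{"fn": "step_arm", "kwargs": {
  "commands": [
    [[0, 0, -15, 0, 0, 0, 0], [0, 0, -40, 0, 0, 0, 0], [0, 0, -50, 0, 0, 0, 0], [0, 0, -50, 0, 0, 0, 0], [0, 0, -45, 0, 0, 0, 0], [0, 0, 0, 0, 0, 0, 0]]
  ]
}}

```text
time: 5.65
tool_pos: [0.5352, -0.3666, 0.4258]
ee_rot: [3.13, 0.002, 1.016]
wrist_force: [0.3, -0.5, -0.8]
width: 0.0214
finger_force: 30.0
```

```bash
cat > fit.py <<'E'
from h import *
from scipy.optimize import minimize
T=np.array([[-82,-25],[18,-25],[18,-50],[72,-50],[72,50],[18,50],[18,25],[-82,25]])/1000.
def fit(p,x0,o=None,extra=None):
    hsv=cv2.cvtColor(p["color"],cv2.COLOR_RGB2HSV)
    m=(cv2.inRange(hsv,(100,90,20),(130,255,255))>0)
    c=project(p,[[x0[0],x0[1],.006]],o)[0]; yy,xx=np.mgrid[:420,:560]
    pts=to_plane(p,np.c_[xx.ravel(),yy.ravel()],.006,o)[:,:2]
    near=np.hypot(*(pts-np.array(x0[:2])).T)<.13
    m=m.ravel()&near
    return m.reshape(420,560),pts,near
E
python3 - <<'E'
from fit import *
ims=[]
for c in ("scene","side"):
    p=eyes.snapshot(c); m,pts,near=fit(p,(.58,.2)); q=pts[m.ravel()]; print(c,m.sum(),q.min(0),q.max(0))
    x,y,w,h=cv2.boundingRect(m.astype(np.uint8)); x-=45;y-=30;print(x,y)
    ims.append(cv2.resize(p["color"][y:y+125,x:x+170],(560,412),interpolation=3))
save("rec",cv2.resize(np.hstack(ims),(800,294)))
E
```

```text
scene 1130 [0.50288766 0.14665507] [0.65317443 0.26726455]
330 197
side 1417 [0.51236456 0.13576674] [0.67083128 0.25674881]
118 242
```

View pics/rec.png

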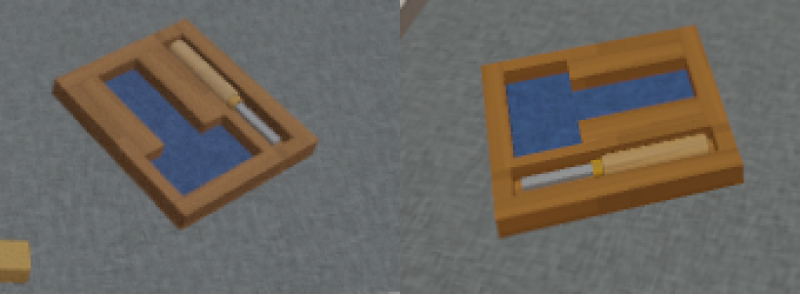

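The recess's wide end points toward the scene camera (+x), and the chisel lies on its +y side. I'll fit the T to the visible blue floor in both cameras, with wall occlusion modelled.

```bash
cat >> fit.py <<'E'
def inT(q,s):
    c,si=np.cos(s[2]),np.sin(s[2]); d=q-np.array(s[:2]); x=d@[c,si]; y=d@[-si,c]
    sd=lambda a:1/(1+np.exp(np.clip(-a/.0012,-50,50)))
    bx=lambda a,b,w:sd(np.minimum(np.minimum(x-a,b-x),w-abs(y)))
    return np.maximum(bx(-.082,.018,.025),np.maximum(bx(.018,.072,.05),bx(0,.036,.025)))
def solve(views,x0s):
    data=[]
    for p,o in views:
        m,lo,near=fit(p,(.58,.2),o); yy,xx=np.mgrid[:420,:560]
        hi=to_plane(p,np.c_[xx.ravel(),yy.ravel()],.022,o)[:,:2]
        data.append((m.ravel()[near].astype(float),lo[near],hi[near]))
    cost=lambda s:sum(np.mean((a-inT(l,s)*inT(h,s))**2) for a,l,h in data)
    best=min((minimize(cost,x0,method="Nelder-Mead",options=dict(initial_simplex=[x0]+[[x0[j]+(i==j)*d for j in range(3)] for i,d in enumerate((.015,.015,.2))])) for x0 in x0s),key=lambda r:r.fun)
    return best.x.round(4),round(best.fun,4)
E
python3 - <<'E'
from fit import *
a=(eyes.snapshot("scene"),None); b=(eyes.snapshot("side"),None)
x0=[[.586,.195,t] for t in (-1.2,-.7,-.2,.3)]
for v in ([a],[b],[a,b]): print(solve(v,x0))
print(robot.get_obs()["joint_positions"])
E
```

```text
(array([0.5824, 0.1953, 0.506 ]), np.float64(0.0066))
(array([0.5852, 0.1949, 0.5054]), np.float64(0.0044))
(array([0.584 , 0.1951, 0.5051]), np.float64(0.0138))
[-6.87970760e-01  3.10492588e-01  1.08630591e+00 -9.89679820e-05
  1.74925229e+00 -1.32962821e-01]
```

Both cameras agree: recess at (0.584, 0.195), yaw 0.505. The size and reach are plausible. Turning by +0.511 about tool z, then moving across.

{"fn": "step_arm", "kwargs": {
  "commands": [
    [[0, 0, 0, 0, 0, 0.17, 0], [0, 0, 0, 0, 0, 0.17, 0], [0, 0, 0, 0, 0, 0.171, 0], [13, -19.5, 0, 0, 0, 0, 0], [26.2, -39, 0, 0, 0, 0, 0], [26.2, -39, 0, 0, 0, 0, 0], [26.2, -39, 0, 0, 0, 0, 0], [26.2, -39, 0, 0, 0, 0, 0], [26.2, -39, 0, 0, 0, 0, 0], [26.2, -39, 0, 0, 0, 0, 0], [26.2, -39, 0, 0, 0, 0, 0], [26.2, -39, 0, 0, 0, 0, 0], [26.2, -39, 0, 0, 0, 0, 0], [26.2, -39, 0, 0, 0, 0, 0], [26.2, -39, 0, 0, 0, 0, 0], [13.2, -19.5, 0, 0, 0, 0, 0], [0, 0, 45, 0, 0, 0, 0], [0, 0, 45, 0, 0, 0, 0], [0, 0, 25, 0, 0, 0, 0], [0, 0, 0, 0, 0, 0, 0]]
  ]
}}

```text
time: 8.35
tool_pos: [0.5829, 0.1947, 0.2999]
ee_rot: [-3.14, 0.008, 0.506]
wrist_force: [0.0, -0.4, -1.0]
width: 0.0219
finger_force: 30.0
```

```bash
python3 - <<'E'
from h import *
from fit import T
o=robot.get_obs(); p=eyes.snapshot("wrist"); print(o["tool_pos"],o["ee_rot"])
im=p["color"].copy()
c,s=np.cos(.505),np.sin(.505); W=T@np.array([[c,s],[-s,c]])+[.584,.195]
for z,col in ((.022,(255,0,0)),(.006,(0,255,0))):
    cv2.polylines(im,[project(p,np.c_[W,np.full(8,z)],o).round().astype(int).reshape(-1,1,2)],True,col,1)
# expected mallet outline (underside), carried
R=Ro.from_euler('xyz',o["ee_rot"]).as_matrix()
M=np.array([[-74,-11],[26,-11],[26,-42],[64,-42],[64,42],[26,42],[26,11],[-74,11]])/1000
P=np.array(o["tool_pos"])+np.c_[M,np.full(8,.199+.019-.034)]@R.T
cv2.polylines(im,[project(p,P,o).round().astype(int).reshape(-1,1,2)],True,(255,255,0),1)
save("w2",cv2.resize(im,(800,600)))
E
```

```text
[0.58285096 0.19467254 0.29994368] [-3.13973293  0.0077233   0.50592449]
```

View pics/w2.png

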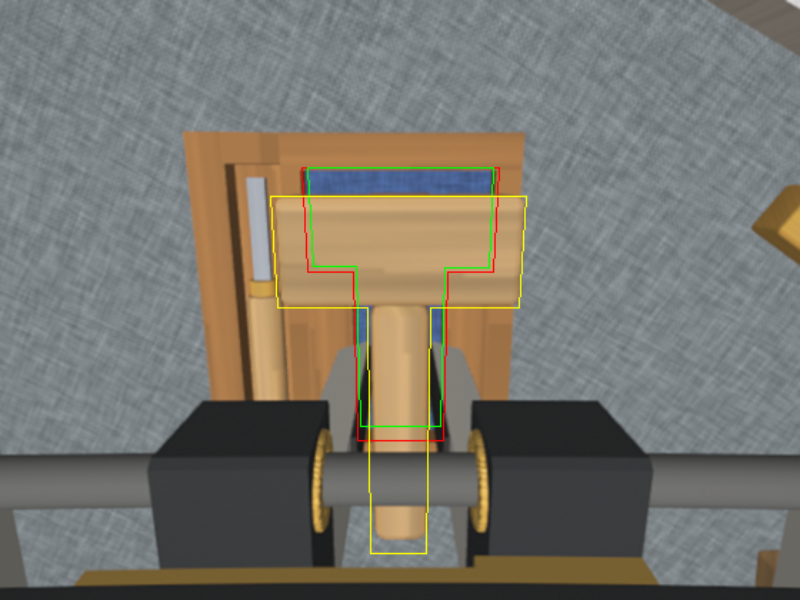

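The recess outline fits the picture (head pocket top edge at y≈168), and the carried mallet lies where expected and lines up with it. Lowering in.

{"fn": "step_arm", "kwargs": {
  "commands": [
    [[1, 0, 25, 0, 0, 0, 0], [0, 0, 20, 0, 0, 0, 0], [0, 0, 12, 0, 0, 0, 0], [0, 0, 8, 0, 0, 0, 0], [0, 0, 5, 0, 0, 0, 0], [0, 0, 3, 0, 0, 0, 0], [0, 0, 2, 0, 0, 0, 0], [0, 0, 0, 0, 0, 0, 0], [0, 0, 0, 0, 0, 0, 0]]
  ]
}}

```text
time: 9.52
tool_pos: [0.5851, 0.1955, 0.2289]
ee_rot: [3.141, -0.0, 0.505]
wrist_force: [0.6, -0.7, -2.1]
width: 0.0217
finger_force: 30.0
```

{"fn": "step_arm", "kwargs": {
  "commands": [
    [[0, 0, 2, 0, 0, 0, 0], [0, 0, 1, 0, 0, 0, 0], [0, 0, 1, 0, 0, 0, 0], [0, 0, 0, 0, 0, 0, 0], [0, 0, 0, 0, 0, 0, 0]]
  ]
}}

```text
time: 10.15
tool_pos: [0.585, 0.1954, 0.2247]
ee_rot: [3.141, 0.0, 0.505]
wrist_force: [-0.8, -0.1, -0.4]
width: 0.0213
finger_force: 30.0
```

```bash
python3 - <<'E'
from h import *
p=eyes.snapshot("side"); q=eyes.snapshot("scene")
save("in",np.hstack([cv2.resize(p["color"][230:350,130:290],(400,300),interpolation=3),cv2.resize(q["color"][185:305,330:490],(400,300),interpolation=3)]))
E
```

```text
(no output)
```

View pics/in.png

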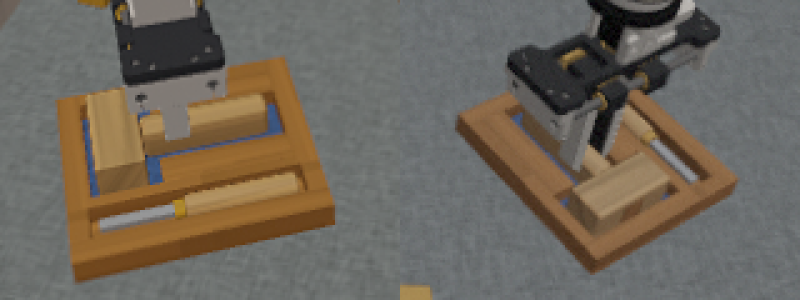

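The mallet is inside the recess, square, with blue visible all around it. I'll open a little (clear of the chisel) and rise.

{"fn": "step_arm", "kwargs": {
  "commands": [
    [[0, 0, 0.5, 0, 0, 0, 0], [0, 0, 0, 0, 0, 0, 0], [0, 0, 0, 0, 0, 0, 36], [0, 0, 0, 0, 0, 0, 36], [0, 0, 0, 0, 0, 0, 36], [0, 0, 0, 0, 0, 0, 36], [0, 0, -10, 0, 0, 0, 36], [0, 0, -30, 0, 0, 0, 36], [0, 0, -45, 0, 0, 0, 36], [0, 0, -45, 0, 0, 0, 36], [0, 0, -45, 0, 0, 0, 36], [0, 0, 0, 0, 0, 0, 36], [0, 0, 0, 0, 0, 0, 36]]
  ]
}}

```text
time: 11.88
tool_pos: [0.5848, 0.1954, 0.3987]
ee_rot: [-3.142, 0.001, 0.505]
wrist_force: [-0.1, 0.6, 0.4]
width: 0.0364
finger_force: 0.0
```

```bash
python3 - <<'E'
from h import *
o=robot.get_obs(); w=eyes.snapshot("wrist"); p=eyes.snapshot("side")
save("end",np.hstack([cv2.resize(w["color"],(400,300)),cv2.resize(p["color"][230:350,130:290],(400,300),interpolation=3)]))
R=Ro.from_euler('xyz',o["ee_rot"]).as_matrix()
for r in models.tip_of(w,"mallet_grip")[:1]: print(r["confidence"],to_plane(w,r["xy"],.023,o)[0].round(4))
E
```

```text
0.86 [0.5846 0.1963 0.023 ]
```

View pics/end.png

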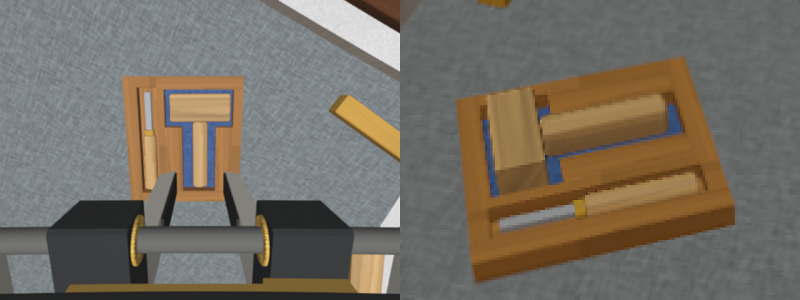

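The mallet lies flat and centred in the T recess (wrist view about (200,135)), with the gripper clear of it. Handing in.

```bash
python3 -c "
from bench import robot
print(robot.close_job())"
```

```text
the job is handed in; nothing more can be done
None
```

The small pale mallet lies flat, turned to match and centred in the tray's T recess; the large mallet was not touched, and I handed the job in at about 12 s.

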